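# Feel out the dragging revolving stand and mark it

### The arm

A 6-joint arm with a two-finger parallel gripper is mounted at the origin on the work surface. World frame = base frame: x ahead of the robot, y to its left, z up, the work surface at z = 0. Lengths are in m, angles in rad, forces in N, time in s.
With the tool pointing down it reaches from about 0.3 to 0.775 m from the base axis. Payload 14.6 kg.
Tool frame: the origin (TCP) lies at the very end of the fingers, on their centre line; the grasp point (between the pads) lies 19 mm behind it (ctrl.hold_point_z is the z of the grasp point in the tool frame, in m); z points along the fingers, y is the direction in which the jaws open and shut (so a half turn about z gives the same grasp; the last joint's range is limited). The gripper opens to 94 mm and grips with 3 to 60 N. Pads are 16 mm wide; open, the fingers measure 119 mm over their backs; the gripper's body (75 mm by 177 mm) begins 78 mm behind the grasp point.
Start: joints at [1.088, 0.3, 1.521, -0, 1.321, -0.067], TCP at [0.222, 0.503, 0.205] pointing down, gripper open.
Joint ranges: [-3.03, 3.03], [-0.79, 2.21], [0.23, 2.52], [-1.04, 4.18], [0, 3.07], [-2.55, 2.55]. Speed limits (rad/s): [2.22, 2.22, 2.57, 3.14, 3.14, 3.14].

### API

Orientations are given as [roll, pitch, yaw] about the fixed x, y, z axes, in that order (R = Rz(yaw) Ry(pitch) Rx(roll)).
In Python, from station import ctrl, cams, hand_in gives the robot as it stands.
- The arm moves only by the tool servo_tool, never from a script. Its argument "rows" is a list of rows, each a list of 7 numbers: the shift along the world's x, y, z in m, then the turn, a rotation vector about the world's x, y, z in rad, then the gripper command: -1 is shut, 1 is fully open, values between are in proportion. A call has exactly 8 rows; each row is the pose to reach, as a shift and turn from the pose measured when the call began; what a row does not reach only later rows make up. A row lasts 1/12 s, in which the tool goes at most 41.7 mm and 7.16 degrees, less where a joint would pass 70% of its speed; a pose out of reach is approached as far as the arm can. A call with a gripper value outside its range is refused whole. The fingers move at their own pace and stop on an object; "newtons" is the grip in N (left out, the last holds). Time passes only in rows, so rows that repeat a pose let the fingers close, or fill a call up. It gives the time, the measured TCP pose, the force and the opening at its end, in the units of the state.
- ctrl.get_obs(): the state, without advancing time (a new reading comes with each control period).
- cams.camera(name): name is "scene" or "side" or "wrist"; returns a dict with "image" (384x512x3 uint8, red, green, blue), "depth" (384x512 float32, m along the optical axis (not along the pixel's ray), 0 where there is no reading), "fx", "fy", "cx", "cy" (pixels), "rvec" (rotation vector, rad) and "tvec" (3), from world to camera coordinates, as OpenCV has them; the wrist camera has in their place "hand_eye" (4x4, takes a point from camera to tool coordinates, whose origin is the TCP and whose axes are the flange's). Camera axes: x right, y down, z forward; pixel columns grow to the right and rows downward; lengths in m; the calibration is good to about 2 mm. A picture is of the moment at which its call begins: read the wrist's pose just before it.
- hand_in(): hands the job in, once; it reports no verdict.
Trained networks look in a picture, given as the dict that the camera call returned (one of the last four; its "shot" number tells which), for a name from the list of things; names that differ only in an ending like _2 or _b are one class to them, and where a whole thing is asked for, a point or a joint stands for the part that bears it (a point fixed in the world has none). Each returns a list of dicts, best first, with "p" (0 to 1); they miss things now and then, are a little off and sometimes report something else, mostly with a low value. They report only what shows in the picture. A call takes as long as a camera call. They do not tell look-alikes from the thing itself.
- cams.spot_in(picture, name): "box" ([left, top, right, bottom] as shares, 0 to 1, of the picture: columns of its width, rows of its height, round what is visible of it).
- cams.place_of(picture, name): "at" ([column, row] as shares, 0 to 1, of the picture: columns of its width, rows of its height: a listed point, or the origin of a listed thing).
The state is a dict: "time_s": time; "qpos": joint angles; "joint_vel": joint speeds; "tau": joint torques, N m; "ee_pos": TCP position; "eef_rot": TCP orientation; "force": force on the tool from outside, world axes, zero at the start; "moment": the same for the moment, N m; "grip_width": finger opening in m.
Only numpy, scipy, OpenCV 4.12 (cv2) and the standard library are available. Lean on these libraries where they do the work, as an engineer would, in place of code of your own. Each camera call takes 0.05 s, during which the arm holds its last target.

### The job

One of the three revolving stands runs free, one drags and one is seized: try them gently by their brass pegs, leave the two that turn at least an eighth of a turn from where they stood, and do not force the seized one round. Then set the red collar down gently over the spindle of the one that drags, fully home on its hub, and let go, leaving the other ware where it stands.

Things in the scene. Friction and masses are not known exactly. Their poses are not given: they have to be found in the camera images.
- collar_mid (a point): loose red marker collar (plain ring), 44 mm outside diameter, 23 mm bore, 30 mm tall, 60 g, stands upright on the table; this point is its centre, half-way up, z along the bore
- seat_left (a point): revolving stand on the robot's left, one of three alike, fixed to the table: 150 mm round plate, upper face 50 mm above the table, turning endlessly either way about its vertical axis. This point: on the axis at the spindle's foot, on top of a 40 mm wide hub, 54 mm above the table. Spindle 16 mm in diameter, rising 36 mm above this point, its last 8 mm a cone
- peg_left (a point): where that stand's brass peg is at the start, 68 mm above the table (a fixed mark: it does not follow the peg). Peg: 14 mm in diameter, 58 mm from the axis, 50 to 86 mm above the table, turns with the plate. A push at the peg turns the free stand at about 0.5 N, the dragging one at about 6 N, the seized one only above 34 N. Which is which changes unseen; none coasts after a slow push
- seat_mid (a point): revolving stand in the middle, one of three alike, fixed to the table: 150 mm round plate, upper face 50 mm above the table, turning endlessly either way about its vertical axis. This point: on the axis at the spindle's foot, on top of a 40 mm wide hub, 54 mm above the table. Spindle 16 mm in diameter, rising 36 mm above this point, its last 8 mm a cone
- peg_mid (a point): where that stand's brass peg is at the start, 68 mm above the table (a fixed mark: it does not follow the peg). Peg: 14 mm in diameter, 58 mm from the axis, 50 to 86 mm above the table, turns with the plate. A push at the peg turns the free stand at about 0.5 N, the dragging one at about 6 N, the seized one only above 34 N. Which is which changes unseen; none coasts after a slow push
- seat_right (a point): revolving stand on the robot's right, one of three alike, fixed to the table: 150 mm round plate, upper face 50 mm above the table, turning endlessly either way about its vertical axis. This point: on the axis at the spindle's foot, on top of a 40 mm wide hub, 54 mm above the table. Spindle 16 mm in diameter, rising 36 mm above this point, its last 8 mm a cone
- peg_right (a point): where that stand's brass peg is at the start, 68 mm above the table (a fixed mark: it does not follow the peg). Peg: 14 mm in diameter, 58 mm from the axis, 50 to 86 mm above the table, turns with the plate. A push at the peg turns the free stand at about 0.5 N, the dragging one at about 6 N, the seized one only above 34 N. Which is which changes unseen; none coasts after a slow push
- dish_l: bystander, small steel lidded dish, 42 mm across, 38 mm tall; origin at the centre of its underside
- dish_r: bystander, small copper lidded dish, 42 mm across, 38 mm tall; origin at the centre of its underside
- urn_l: bystander, steel sugar urn, 72 mm across, 106 mm tall; origin at the centre of its underside
- urn_r: bystander, copper sugar urn, 72 mm across, 106 mm tall; origin at the centre of its underside
- cup_l: bystander, steel cup, 56 mm across, 55 mm tall; origin at the centre of its underside
- cup_r: bystander, white cup, 56 mm across, 55 mm tall; origin at the centre of its underside
- jar: bystander, amber glass jar, 50 mm across, 70 mm tall; origin at the centre of its underside
Mind the look-alikes: they are no part of the job. Of the things shaped like the part that bears collar_mid, the red one is meant.

How it is judged:
By the outcome, as a careful person would: the job done as asked, in the order asked, and still so for the second after the job is handed in, with the robot touching nothing.
It also fails if it takes over 61 s, if anything falls off the work surface, if the arm or the gripper's body presses on something with over 40 N, if the wrist force passes 120 N, or if a joint passes its speed limit or range.

## Working session

There is one attempt and no reset: what is moved stays moved. The work goes in short steps, Python scripts to look and compute and a tool call to move; the robot and the scene stay as the last step left them, time stands still between calls to the robot, and variables do not carry over. Pictures are saved under pics/ and viewed, and the job is handed in when it is done.

Besides the shell and the picture viewer there is one more tool, called after "Call:" as name(argument=value, ...) on one line, values as JSON. servo_tool: Moves the arm, as the interface text tells. Its arguments: {"type":"object","properties":{"rows":{"type":"array"},"newtons":{"type":"number"}},"required":["rows"]}

```bash
mkdir -p pics; ls; cat > h.py <<'E'
from station import ctrl, cams, hand_in
import numpy as np, cv2
def save(p,n): cv2.imwrite(f'pics/{n}.png', cv2.cvtColor(p['image'],cv2.COLOR_RGB2BGR))
def toworld(p,uv,z=None,obs=None):
    """uv pixels; if z given intersect plane, else depth"""
    u,v=uv
    if 'rvec' in p:
        R,_=cv2.Rodrigues(np.array(p['rvec'],float)); t=np.array(p['tvec'],float).ravel()
        Rw=R.T; c=-R.T@t
    else:
        from scipy.spatial.transform import Rotation as Ro
        H=np.array(p['hand_eye']); Rt=Ro.from_euler('xyz',obs['eef_rot']).as_matrix()
        Rw=Rt@H[:3,:3]; c=Rt@H[:3,3]+np.array(obs['ee_pos'])
    d=Rw@np.array([(u-p['cx'])/p['fx'],(v-p['cy'])/p['fy'],1.])
    if z is None:
        return c+d*p['depth'][int(round(v)),int(round(u))]
    return c+d*(z-c[2])/d[2]
E
python3 - <<'E'
from h import *
o=ctrl.get_obs(); print(o['time_s'],o['ee_pos'],o['eef_rot'],o['grip_width'],o['force'],ctrl.hold_point_z)
Z=dict(collar_mid=.015,seat_left=.054,seat_mid=.054,seat_right=.054,peg_left=.068,peg_mid=.068,peg_right=.068)
for n in ['scene','side']:
    p=cams.camera(n); save(p,n+'0')
    for k in list(Z)+['dish_l','dish_r','urn_l','urn_r','cup_l','cup_r','jar']:
        for r in cams.place_of(p,k)[:2]:
            uv=(r['at'][0]*512,r['at'][1]*384)
            print(n,k,round(r['p'],2),np.round(uv),np.round(toworld(p,uv,Z.get(k,0.)),3))
print(ctrl.get_obs()['time_s'])
E
```

```text
pics
0.0 [0.2220373  0.50290029 0.20489451] [-3.14046089e+00 -6.43337577e-05  2.72578001e+00] 0.09354681188640186 [-0.00532636 -0.62127429  0.74624145] -0.0188
scene collar_mid 0.65 [274. 166.] [ 0.341 -0.037  0.015]
scene collar_mid 0.64 [293. 179.] [0.383 0.037 0.015]
scene peg_mid 0.23 [300. 240.] [0.672 0.144 0.068]
scene dish_l 0.79 [306. 241.] [ 0.599  0.142 -0.   ]
scene dish_l 0.49 [193. 217.] [ 0.626 -0.157  0.   ]
scene dish_r 0.79 [306. 241.] [ 0.599  0.142 -0.   ]
scene dish_r 0.49 [193. 217.] [ 0.626 -0.157  0.   ]
scene urn_l 0.6 [132. 243.] [ 0.766 -0.249  0.   ]
scene urn_l 0.6 [334. 296.] [0.74  0.245 0.   ]
scene urn_r 0.6 [132. 243.] [ 0.766 -0.249  0.   ]
scene urn_r 0.6 [334. 296.] [0.74  0.245 0.   ]
scene cup_l 0.94 [385. 295.] [0.696 0.347 0.   ]
scene cup_l 0.63 [111. 218.] [ 0.71  -0.351  0.   ]
scene cup_r 0.94 [385. 295.] [0.696 0.347 0.   ]
scene cup_r 0.63 [111. 218.] [ 0.71  -0.351  0.   ]
scene jar 0.82 [215. 277.] [ 0.788 -0.014  0.   ]
side collar_mid 0.83 [192. 257.] [ 0.338 -0.045  0.015]
side collar_mid 0.68 [191. 228.] [0.376 0.037 0.015]
side seat_mid 0.46 [313. 240.] [ 0.577 -0.188  0.054]
side seat_mid 0.22 [223. 233.] [ 0.419 -0.055  0.054]
side dish_l 0.7 [315. 240.] [ 0.618 -0.157  0.   ]
side dish_l 0.63 [243. 177.] [0.601 0.146 0.   ]
side dish_r 0.7 [315. 240.] [ 0.618 -0.157  0.   ]
side dish_r 0.63 [243. 177.] [0.601 0.146 0.   ]
side urn_l 0.75 [263. 144.] [0.744 0.248 0.   ]
side urn_l 0.6 [381. 236.] [ 0.763 -0.24   0.   ]
side urn_r 0.75 [263. 144.] [0.744 0.248 0.   ]
side urn_r 0.6 [381. 236.] [ 0.763 -0.24   0.   ]
side cup_l 0.84 [235. 134.] [0.7   0.351 0.   ]
side cup_l 0.67 [405. 280.] [ 0.708 -0.36   0.   ]
side cup_r 0.84 [235. 134.] [0.7   0.351 0.   ]
side cup_r 0.67 [405. 280.] [ 0.708 -0.36   0.   ]
side jar 0.75 [331. 186.] [ 0.79  -0.028  0.   ]
side jar 0.67 [227. 236.] [ 0.445 -0.025  0.   ]
1.5
```

View pics/scene0.png

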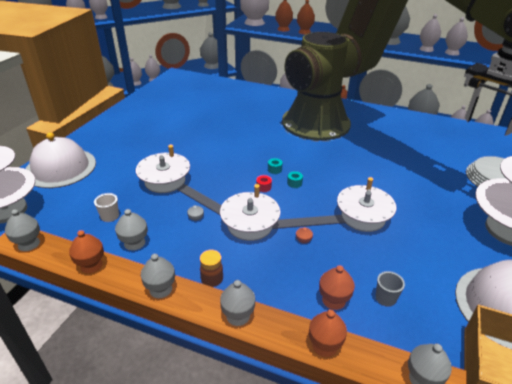

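View pics/side0.png

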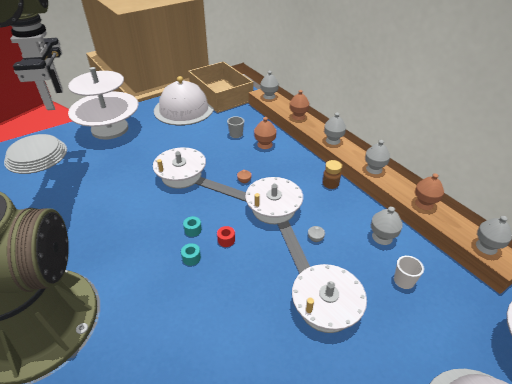

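```bash
python3 - <<'E'
from h import *
import pickle
P={n:cams.camera(n) for n in ['scene','side']}
pickle.dump(P,open('P0.pkl','wb'))
def cloud(p):
    R,_=cv2.Rodrigues(np.array(p['rvec'],float)); t=np.array(p['tvec'],float).ravel()
    v,u=np.mgrid[:384,:512]; d=p['depth']
    X=np.stack([(u-p['cx'])/p['fx']*d,(v-p['cy'])/p['fy']*d,d],-1)
    return (X-t)@R
for n,p in P.items():
    W=cloud(p); im=p['image'].astype(int); hsv=cv2.cvtColor(p['image'],cv2.COLOR_RGB2HSV).astype(int)
    ok=p['depth']>0
    top=ok&(abs(W[...,2]-.05)<.006)&(hsv[...,1]<60)&(hsv[...,2]>140)
    c,l,s,ce=cv2.connectedComponentsWithStats(top.astype(np.uint8))
    for i in range(1,c):
        if s[i,4]<300: continue
        q=W[l==i]; 
        h=cv2.convexHull(q[:,:2].astype(np.float32)); (cx,cy),r=cv2.minEnclosingCircle(h)
        print(n,'plate',s[i,4],np.round([cx,cy,r,np.median(q[:,2])],4))
    for nm,m in [('red',((hsv[...,0]<4)|(hsv[...,0]>176))&(hsv[...,1]>200)&(hsv[...,2]>120)),('brass',(hsv[...,0]>8)&(hsv[...,0]<25)&(hsv[...,1]>120)&(W[...,2]>.05)&(W[...,2]<.1)),('teal',(hsv[...,0]>75)&(hsv[...,0]<92)&(hsv[...,1]>150))]:
        m=m&ok&(W[...,0]<.9)&(W[...,0]>.2)
        c,l,s,ce=cv2.connectedComponentsWithStats(m.astype(np.uint8))
        for i in range(1,c):
            if s[i,4]<12: continue
            q=W[l==i]
            print(n,nm,s[i,4],np.round(ce[i]),'med',np.round(np.median(q,0),4),'min',np.round(q.min(0),3),'max',np.round(q.max(0),3))
E
```

```text
scene plate 1212 [ 0.5186 -0.3104  0.0764  0.0499]
scene plate 1589 [0.4554 0.2568 0.0765 0.0497]
scene plate 1771 [ 0.5994 -0.0084  0.0761  0.0498]
scene red 62 [264. 181.] med [ 0.4415 -0.032   0.0292] min [ 0.42  -0.05   0.014] max [ 0.462 -0.015  0.032]
scene brass 374 [41. 83.] med [ 0.254  -0.984   0.0752] min [ 0.201 -1.049  0.05 ] max [ 0.266 -0.959  0.1  ]
scene brass 25 [171. 150.] med [ 0.4647 -0.3124  0.0748] min [ 0.458 -0.316  0.058] max [ 0.468 -0.31   0.088]
scene brass 22 [370. 182.] med [0.4015 0.2509 0.0807] min [0.394 0.247 0.061] max [0.406 0.254 0.087]
scene brass 35 [257. 189.] med [ 0.5443 -0.0124  0.0817] min [ 0.533 -0.019  0.058] max [ 0.55  -0.008  0.089]
scene brass 332 [ 55. 246.] med [ 0.8785 -0.3603  0.0508] min [ 0.853 -0.419  0.05 ] max [ 0.9   -0.302  0.053]
scene brass 488 [118. 267.] med [ 0.8823 -0.1938  0.051 ] min [ 0.853 -0.249  0.05 ] max [ 0.9   -0.128  0.1  ]
scene brass 338 [210. 260.] med [ 0.8018 -0.015   0.0693] min [ 0.774 -0.039  0.05 ] max [0.819 0.004 0.073]
scene brass 530 [197. 293.] med [ 0.8772 -0.0074  0.0508] min [ 0.852 -0.06
[... 1526 characters left out ...]
.0688] min [ 0.532 -0.023  0.053] max [ 0.541 -0.015  0.083]
side brass 12 [409. 204.] med [ 0.8585 -0.2307  0.0503] min [ 0.851 -0.238  0.05 ] max [ 0.869 -0.223  0.051]
side brass 53 [309. 307.] med [ 0.454  -0.3204  0.0702] min [ 0.451 -0.323  0.051] max [ 0.46  -0.316  0.084]
side teal 52 [191. 222.] med [0.3872 0.0527 0.0195] min [0.373 0.031 0.005] max [0.394 0.056 0.031]
side teal 116 [193. 231.] med [0.376  0.0242 0.0148] min [0.361 0.019 0.001] max [0.4   0.038 0.029]
side teal 67 [190. 250.] med [ 0.3427 -0.0245  0.0172] min [ 0.33  -0.047  0.001] max [ 0.351 -0.022  0.03 ]
side teal 126 [192. 259.] med [ 0.3334 -0.0534  0.0157] min [ 0.318 -0.058 -0.001] max [ 0.358 -0.038  0.029]
```

Call:
servo_tool(rows=[[0.022,-0.032,0,0,0,0.068,-0.25],[0.044,-0.064,0,0,0,0.136,-0.25],[0.066,-0.096,0,0,0,0.204,-0.25],[0.088,-0.128,0,0,0,0.272,-0.25],[0.11,-0.16,0,0,0,0.34,-0.25],[0.132,-0.192,0,0,0,0.408,-0.25],[0.154,-0.224,0,0,0,0.476,-0.25],[0.174,-0.255,-0.02,0,0,0.546,-0.25]], newtons=10)

```text
time_s: 2.27
ee_pos: [0.3982, 0.2472, 0.1884]
eef_rot: [3.14, 0.006, -3.008]
force: [1.0, 0.6, -0.4]
grip_width: 0.044
```

Call:
servo_tool(rows=[[-0.001,0.001,-0.02,0,0,0,-0.25],[-0.002,0.001,-0.04,0,0,0,-0.25],[-0.002,0.001,-0.06,0,0,0,-0.25],[-0.002,0.001,-0.08,0,0,0,-0.25],[-0.002,0.001,-0.09,0,0,0,-0.25],[-0.002,0.001,-0.09,0,0,0,-0.25],[-0.002,0.001,-0.09,0,0,0,-0.25],[-0.002,0.001,-0.09,0,0,0,-0.25]])

```text
time_s: 2.93
ee_pos: [0.3967, 0.2486, 0.0995]
eef_rot: [3.139, 0.007, -3.008]
force: [-0.1, -0.2, 0.1]
grip_width: 0.0349
```

```bash
python3 - <<'E'
from h import *
o=ctrl.get_obs(); print(o['ee_pos'],o['eef_rot'],o['grip_width'],o['qpos'])
p=cams.camera('wrist'); save(p,'w1'); print(p['hand_eye'])
p=cams.camera('side'); save(p,'s1')
E
```

```text
[0.39667061 0.24856703 0.09953865] [ 3.13911097  0.00697885 -3.00800769] 0.034901129213468746 [ 4.81534486e-01  2.39047949e-01  1.86628789e+00 -5.43856695e-05
  1.02885001e+00 -1.22282758e+00]
[[ 6.39579856e-04 -9.57880779e-01 -2.87165464e-01  8.38787305e-02]
 [ 9.99999602e-01  7.91233337e-04 -4.12053741e-04  1.53769139e-03]
 [ 6.21913247e-04 -2.87165086e-01  9.57880904e-01 -1.79889507e-01]
 [ 0.00000000e+00  0.00000000e+00  0.00000000e+00  1.00000000e+00]]
```

View pics/w1.png

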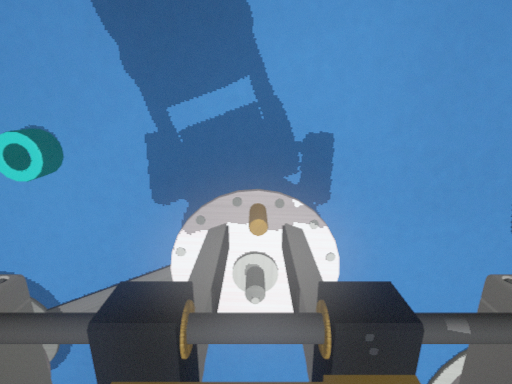

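View pics/s1.png

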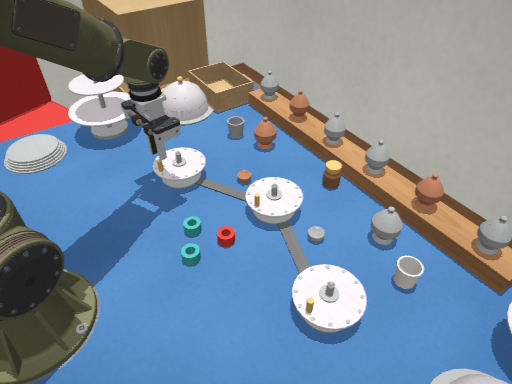

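Call:
servo_tool(rows=[[0,0,-0.018,0,0,0,-0.25],[0,0,-0.036,0,0,0,-0.25],[0,0,-0.036,0,0,0,-0.25],[0,-0.003,-0.036,0,0,0,-0.25],[0,-0.006,-0.036,0,0,0,-0.25],[0,-0.009,-0.036,0,0,0,-0.25],[0,-0.009,-0.036,0,0,0,-0.25],[0,-0.009,-0.036,0,0,0,-0.25]])

```text
time_s: 3.7
ee_pos: [0.397, 0.2395, 0.0642]
eef_rot: [3.139, 0.008, -3.008]
force: [0.7, 0.6, 0.5]
grip_width: 0.0349
```

Call:
servo_tool(rows=[[0,-0.001,0,0,0,0,-0.25],[0,-0.002,0,0,0,0,-0.25],[0,-0.003,0,0,0,0,-0.25],[0,-0.004,0,0,0,0,-0.25],[0,-0.005,0,0,0,0,-0.25],[0,-0.005,0,0,0,0,-0.25],[0,-0.005,0,0,0,0,-0.25],[0,-0.005,0,0,0,0,-0.25]])

```text
time_s: 4.37
ee_pos: [0.3971, 0.2349, 0.0644]
eef_rot: [3.138, 0.009, -3.008]
force: [-0.2, 5.6, -1.3]
grip_width: 0.0356
```

Call:
servo_tool(rows=[[0,-0.001,0,0,0,0,-0.25],[0,-0.002,0,0,0,0,-0.25],[0,-0.003,0,0,0,0,-0.25],[0,-0.004,0,0,0,0,-0.25],[0,-0.005,0,0,0,0,-0.25],[0,-0.005,0,0,0,0,-0.25],[0,-0.005,0,0,0,0,-0.25],[0,-0.005,0,0,0,0,-0.25]])

```text
time_s: 5.03
ee_pos: [0.3973, 0.2302, 0.0645]
eef_rot: [3.138, 0.01, -3.008]
force: [2.0, 5.1, -3.9]
grip_width: 0.0358
```

Call:
servo_tool(rows=[[0.0019,-0.0038,0,0,0,0.07,-0.25],[0.0042,-0.0075,0,0,0,0.14,-0.25],[0.0066,-0.0111,0,0,0,0.21,-0.25],[0.0093,-0.0144,0,0,0,0.28,-0.25],[0.0123,-0.0176,0,0,0,0.35,-0.25],[0.0154,-0.0205,0,0,0,0.42,-0.25],[0.0188,-0.0232,0,0,0,0.49,-0.25],[0.0188,-0.0232,0,0,0,0.49,-0.25]])

```text
time_s: 5.7
ee_pos: [0.4162, 0.2068, 0.0644]
eef_rot: [3.137, 0.009, -2.515]
force: [-0.1, 2.4, 0.2]
grip_width: 0.0353
```

Call:
servo_tool(rows=[[0.004,-0.0028,0,0,0,0.078,-0.25],[0.0082,-0.0052,0,0,0,0.157,-0.25],[0.0125,-0.0073,0,0,0,0.235,-0.25],[0.017,-0.009,0,0,0,0.314,-0.25],[0.0217,-0.0104,0,0,0,0.392,-0.25],[0.0264,-0.0114,0,0,0,0.471,-0.25],[0.0312,-0.0121,0,0,0,0.55,-0.25],[0.0312,-0.0121,0,0,0,0.55,-0.25]])

```text
time_s: 6.37
ee_pos: [0.4473, 0.1946, 0.0644]
eef_rot: [3.136, 0.008, -1.963]
force: [-1.3, 0.4, 0.0]
grip_width: 0.0354
```

Call:
servo_tool(rows=[[0,0,0.03,0,0,0,-0.25],[0,0,0.06,0,0,0,-0.25],[0.015,-0.035,0.066,0,0,-0.12,-0.25],[0.03,-0.07,0.066,0,0,-0.24,-0.25],[0.046,-0.105,0.066,0,0,-0.36,-0.25],[0.062,-0.14,0.066,0,0,-0.48,-0.25],[0.078,-0.175,0.066,0,0,-0.6,-0.25],[0.094,-0.21,0.066,0,0,-0.72,-0.25]])

```text
time_s: 7.03
ee_pos: [0.5417, -0.0174, 0.1306]
eef_rot: [3.137, 0.009, -2.694]
force: [1.2, 0.4, -0.4]
grip_width: 0.0349
```

Call:
servo_tool(rows=[[0,0,0,0,0,-0.12,-0.25],[0,0,0,0,0,-0.24,-0.25],[0,0,0,0,0,-0.335,-0.25],[0,0,0,0,0,-0.335,-0.25],[0,0,0,0,0,-0.335,-0.25],[0,0,0,0,0,-0.335,-0.25],[0,0,0,0,0,-0.335,-0.25],[0,0,0,0,0,-0.335,-0.25]])

```text
time_s: 7.7
ee_pos: [0.5416, -0.0173, 0.1306]
eef_rot: [3.137, 0.009, -3.028]
force: [1.2, 0.2, -0.8]
grip_width: 0.0353
```

```bash
python3 - <<'E'
from h import *
o=ctrl.get_obs(); print(o['ee_pos'],o['eef_rot'],o['grip_width'],o['qpos'])
p=cams.camera('wrist'); save(p,'w2')
p=cams.camera('side'); save(p,'s2')
E
```

```text
[ 0.54164545 -0.0173085   0.1306403 ] [ 3.13728318  0.0086196  -3.02774101] 0.035313151643535406 [-0.10256688  0.35078164  1.63615901  0.00664747  1.14716711 -1.78994334]
```

View pics/w2.png

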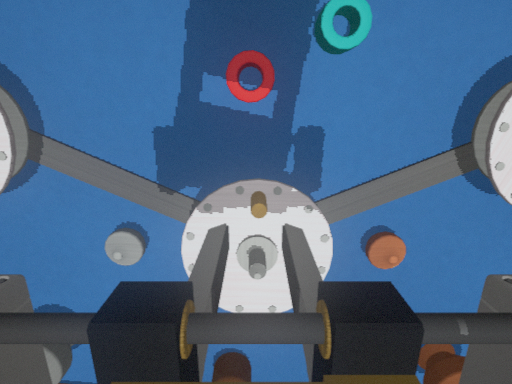

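View pics/s2.png

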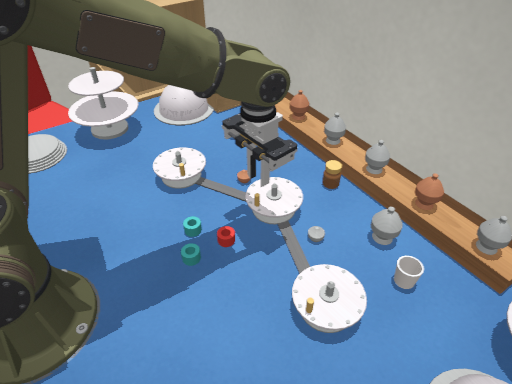

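Call:
servo_tool(rows=[[0,0.001,-0.03,0,0,0,-0.25],[0,0.001,-0.055,0,0,0,-0.25],[0,0.001,-0.066,0,0,0,-0.25],[0,0.001,-0.066,0,0,0,-0.25],[0,0.004,-0.066,0,0,0,-0.25],[0,0.007,-0.066,0,0,0,-0.25],[0,0.01,-0.066,0,0,0,-0.25],[0,0.01,-0.066,0,0,0,-0.25]])

```text
time_s: 8.47
ee_pos: [0.5422, -0.0067, 0.0658]
eef_rot: [3.138, 0.01, -3.028]
force: [0.4, -0.3, -0.1]
grip_width: 0.0353
```

Call:
servo_tool(rows=[[0,0.001,0,0,0,0,-0.25],[0,0.002,0,0,0,0,-0.25],[0,0.003,0,0,0,0,-0.25],[0,0.004,0,0,0,0,-0.25],[0,0.005,0,0,0,0,-0.25],[0,0.005,0,0,0,0,-0.25],[0,0.005,0,0,0,0,-0.25],[0,0.005,0,0,0,0,-0.25]])

```text
time_s: 9.13
ee_pos: [0.5423, -0.0031, 0.066]
eef_rot: [3.14, 0.01, -3.028]
force: [-0.5, -9.9, 1.2]
grip_width: 0.0356
```

Call:
servo_tool(rows=[[0,0.0005,0,0,0,0,-0.25],[0,0.001,0,0,0,0,-0.25],[0,0.0015,0,0,0,0,-0.25],[0,0.002,0,0,0,0,-0.25],[0,0.002,0,0,0,0,-0.25],[0,0.002,0,0,0,0,-0.25],[0,0.002,0,0,0,0,-0.25],[0,0.002,0,0,0,0,-0.25]])

```text
time_s: 9.8
ee_pos: [0.5423, -0.003, 0.066]
eef_rot: [-3.141, 0.01, -3.028]
force: [-1.7, -16.4, -0.4]
grip_width: 0.0354
```

Call:
servo_tool(rows=[[0,-0.01,0,0,0,0,-0.25],[0,-0.012,0.03,0,0,0,-0.25],[0,-0.012,0.064,0,0,0,-0.25],[-0.01,-0.05,0.066,0,0,0,-0.25],[-0.02,-0.088,0.066,0,0,0,-0.25],[-0.03,-0.126,0.066,0,0,0,-0.25],[-0.04,-0.164,0.066,0,0,0,-0.25],[-0.051,-0.2,0.066,0,0,0,-0.25]])

```text
time_s: 10.47
ee_pos: [0.4906, -0.2049, 0.1322]
eef_rot: [-3.141, 0.011, -3.028]
force: [1.0, -0.5, 0.4]
grip_width: 0.035
```

Call:
servo_tool(rows=[[-0.01,-0.038,0,0,0,0,-0.25],[-0.02,-0.076,0,0,0,0,-0.25],[-0.032,-0.112,0,0,0,0,-0.25],[-0.032,-0.112,0,0,0,0,-0.25],[-0.032,-0.112,0,0,0,0,-0.25],[-0.032,-0.112,0,0,0,0,-0.25],[-0.032,-0.112,0,0,0,0,-0.25],[-0.032,-0.112,0,0,0,0,-0.25]])

```text
time_s: 11.13
ee_pos: [0.4591, -0.3158, 0.1322]
eef_rot: [-3.141, 0.011, -3.026]
force: [0.8, 0.1, 0.2]
grip_width: 0.0352
```

```bash
python3 - <<'E'
from h import *
o=ctrl.get_obs(); print(o['ee_pos'],o['eef_rot'],o['grip_width'],o['qpos'])
p=cams.camera('wrist'); save(p,'w3')
E
```

```text
[ 0.45911064 -0.31579229  0.13223295] [-3.14079294  0.01065929 -3.02642146] 0.03517117251732622 [-0.67164307  0.38064116  1.59078614  0.00760998  1.16208292 -2.36060254]
```

View pics/w3.png

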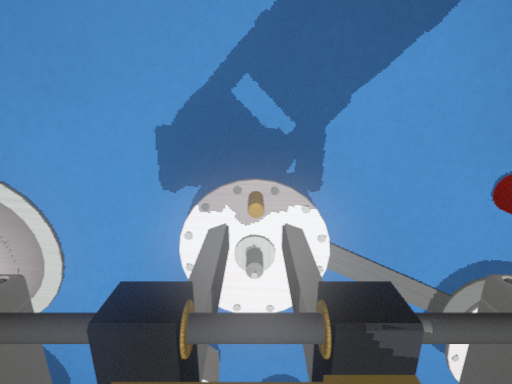

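Peg at (256,203), midway between the fingers. Descend and push toward +y.

Call:
servo_tool(rows=[[0,0,-0.03,0,0,0,-0.25],[0,0,-0.055,0,0,0,-0.25],[0,0,-0.067,0,0,0,-0.25],[0,0,-0.067,0,0,0,-0.25],[0,0.003,-0.067,0,0,0,-0.25],[0,0.006,-0.067,0,0,0,-0.25],[0,0.01,-0.067,0,0,0,-0.25],[0,0.01,-0.067,0,0,0,-0.25]])

```text
time_s: 11.85
ee_pos: [0.4596, -0.3054, 0.0664]
eef_rot: [-3.14, 0.012, -3.026]
force: [-0.1, -0.7, 0.1]
grip_width: 0.0353
```

Call:
servo_tool(rows=[[0,0.001,0,0,0,0,-0.25],[0,0.002,0,0,0,0,-0.25],[0,0.003,0,0,0,0,-0.25],[0,0.004,0,0,0,0,-0.25],[0,0.005,0,0,0,0,-0.25],[0,0.006,0,0,0,0,-0.25],[0,0.006,0,0,0,0,-0.25],[0,0.006,0,0,0,0,-0.25]])

```text
time_s: 12.52
ee_pos: [0.4596, -0.2993, 0.0663]
eef_rot: [-3.14, 0.012, -3.026]
force: [0.3, 0.6, -0.1]
grip_width: 0.0351
```

Call:
servo_tool(rows=[[0.0009,0.004,0,0,0,-0.07,-0.25],[0.002,0.0079,0,0,0,-0.14,-0.25],[0.0035,0.0117,0,0,0,-0.21,-0.25],[0.0052,0.0154,0,0,0,-0.28,-0.25],[0.0071,0.019,0,0,0,-0.35,-0.25],[0.0093,0.0224,0,0,0,-0.42,-0.25],[0.0117,0.0257,0,0,0,-0.49,-0.25],[0.0144,0.0288,0,0,0,-0.56,-0.25]])

```text
time_s: 13.18
ee_pos: [0.474, -0.2704, 0.0663]
eef_rot: [-3.14, 0.012, 2.694]
force: [-0.0, -1.3, -1.3]
grip_width: 0.0351
```

Call:
servo_tool(rows=[[0.0032,0.0033,0,0,0,-0.078,-0.25],[0.0067,0.0062,0,0,0,-0.157,-0.25],[0.0104,0.0089,0,0,0,-0.235,-0.25],[0.0143,0.0114,0,0,0,-0.314,-0.25],[0.0184,0.0134,0,0,0,-0.392,-0.25],[0.0227,0.0152,0,0,0,-0.471,-0.25],[0.027,0.0166,0,0,0,-0.55,-0.25],[0.027,0.0166,0,0,0,-0.55,-0.25]])

```text
time_s: 13.85
ee_pos: [0.5015, -0.2536, 0.0662]
eef_rot: [-3.14, 0.012, 2.14]
force: [0.5, 1.0, -0.3]
grip_width: 0.0351
```

Call:
servo_tool(rows=[[0,0,0.02,0,0,0,-0.25],[0,0,0.045,0,0,0,-0.25],[0,0,0.07,0,0,0,0.4],[0,0,0.09,0,0,0,0.4],[-0.015,0.035,0.1,0,0,0,0.4],[-0.03,0.07,0.1,0,0,0,0.4],[-0.045,0.105,0.1,0,0,0,0.4],[-0.06,0.14,0.1,0,0,0,0.4]])

```text
time_s: 14.52
ee_pos: [0.4402, -0.1124, 0.1662]
eef_rot: [-3.14, 0.012, 2.143]
force: [0.5, 0.7, 0.4]
grip_width: 0.0654
```

```bash
python3 - <<'E'
from h import *
o=ctrl.get_obs(); print(o['ee_pos'],o['eef_rot'],o['grip_width'],o['qpos'])
p=cams.camera('scene'); save(p,'c4')
p=cams.camera('side'); save(p,'s4')
E
```

```text
[ 0.44024627 -0.1124064   0.16615913] [-3.14008311  0.01172866  2.14285663] 0.06535304664560111 [-0.32554979  0.12107129  1.83360064 -0.00919017  1.17870672 -0.89412435]
```

View pics/s4.png

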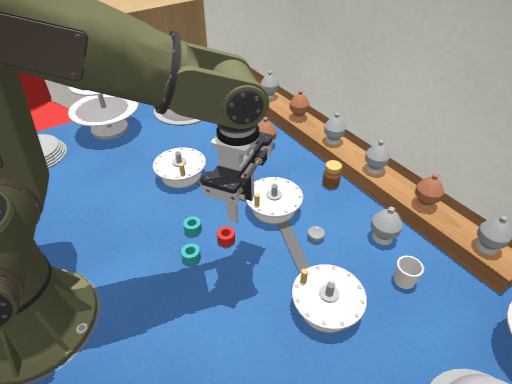

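View pics/c4.png

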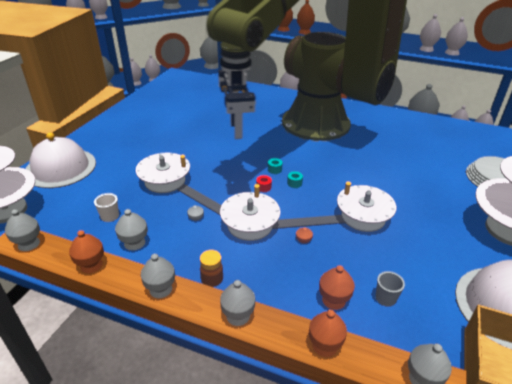

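Call:
servo_tool(rows=[[0,0.02,-0.01,0,0,-0.1,0.4],[0,0.04,-0.02,0,0,-0.2,0.4],[0.001,0.06,-0.03,0,0,-0.3,0.4],[0.001,0.08,-0.036,0,0,-0.4,0.4],[0.001,0.08,-0.036,0,0,-0.5,0.4],[0.001,0.08,-0.036,0,0,-0.572,0.4],[0.001,0.08,-0.036,0,0,-0.572,0.4],[0.001,0.08,-0.036,0,0,-0.572,0.4]])

```text
time_s: 15.28
ee_pos: [0.4409, -0.0308, 0.1304]
eef_rot: [-3.14, 0.011, 1.578]
force: [-0.1, 0.4, -0.4]
grip_width: 0.0658
```

```bash
python3 - <<'E'
from h import *
o=ctrl.get_obs(); print(o['ee_pos'],o['eef_rot'],o['grip_width'])
p=cams.camera('wrist'); save(p,'w5')
hsv=cv2.cvtColor(p['image'],cv2.COLOR_RGB2HSV).astype(int)
m=((hsv[...,0]<6)|(hsv[...,0]>174))&(hsv[...,1]>150)&(hsv[...,2]>60)
ys,xs=np.nonzero(m); print(len(xs), xs.min(),xs.max(),ys.min(),ys.max())
from scipy.spatial.transform import Rotation as Ro
pts=np.array([toworld(p,(x,y),obs=o) for x,y in zip(xs,ys)])
q=pts[abs(pts[:,2]-.03)<.006]
print(len(q),np.median(q,0), (q.min(0)+q.max(0))/2,q.max(0)-q.min(0), cv2.minEnclosingCircle(q[:,:2].astype(np.float32)))
for r in cams.place_of(p,'collar_mid')[:3]: print(r['p'],toworld(p,(r['at'][0]*512,r['at'][1]*384),.015,o))
E
```

```text
[ 0.44088482 -0.03075042  0.13040182] [-3.14011608  0.01115243  1.57794723] 0.06575917656010309
933 230 271 173 214
924 [ 0.43580746 -0.03090883  0.03054944] [ 0.43624786 -0.03204383  0.02857176] [0.04099643 0.04282083 0.00829884] ((0.4357930123806, -0.03204382583498955), 0.021510494872927666)
0.84 [ 0.43624514 -0.03118718  0.015     ]
0.79 [ 0.33648291 -0.03712063  0.015     ]
0.76 [0.38278563 0.04279505 0.015     ]
```

View pics/w5.png

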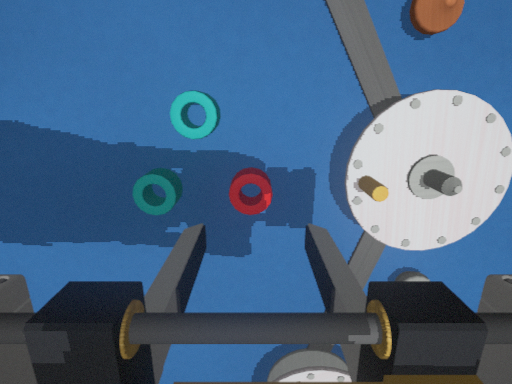

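Call:
servo_tool(rows=[[-0.002,-0.001,-0.03,0.011,0,0,0.4],[-0.004,-0.001,-0.06,0.011,0,0,0.4],[-0.004,-0.001,-0.085,0.011,0,0,0.4],[-0.004,-0.001,-0.1,0.011,0,0,0.4],[-0.004,-0.001,-0.11,0.011,0,0,0.4],[-0.004,-0.001,-0.118,0.011,0,0,0.4],[-0.004,-0.001,-0.123,0.011,0,0,0.4],[-0.004,-0.001,-0.123,0.011,0,0,0.4]])

```text
time_s: 16.05
ee_pos: [0.4368, -0.0318, 0.0071]
eef_rot: [-3.14, 0.0, 1.578]
force: [1.0, 0.1, 1.1]
grip_width: 0.0658
```

Call:
servo_tool(rows=[[0,0,0,0,0,0,0],[0,0,0,0,0,0,-0.3],[0,0,0,0,0,0,-0.5],[0,0,0,0,0,0,-0.5],[0,0,0,0,0,0,-0.5],[0,0,0,0,0,0,-0.5],[0,0,0,0,0,0,-0.5],[0,0,0,0,0,0,-0.5]], newtons=12)

```text
time_s: 16.72
ee_pos: [0.4371, -0.0319, 0.0076]
eef_rot: [-3.141, 0.0, 1.578]
force: [-1.0, 0.3, 6.1]
grip_width: 0.0441
```

Call:
servo_tool(rows=[[0,0,0.03,0,0,0,-0.5],[0,0,0.065,0,0,0,-0.5],[0,0.01,0.1,0,0,0,-0.5],[0.003,0.05,0.12,0,0,0,-0.5],[0.006,0.09,0.125,0,0,0,-0.5],[0.01,0.13,0.125,0,0,0,-0.5],[0.013,0.17,0.125,0,0,0,-0.5],[0.016,0.2,0.125,0,0,0,-0.5]])

```text
time_s: 17.38
ee_pos: [0.4528, 0.1709, 0.1329]
eef_rot: [-3.141, -0.0, 1.579]
force: [0.2, -0.5, -0.6]
grip_width: 0.0443
```

Call:
servo_tool(rows=[[0,0.02,0,0,0,0,-0.5],[0,0.025,0,0,0,0,-0.5],[0,0.025,0,0,0,0,-0.5],[0,0.025,0,0,0,0,-0.5],[0,0.025,0,0,0,0,-0.5],[0,0.025,0,0,0,0,-0.5],[0,0.025,0,0,0,0,-0.5],[0,0.025,0,0,0,0,-0.5]])

```text
time_s: 18.05
ee_pos: [0.4529, 0.1953, 0.133]
eef_rot: [-3.141, -0.0, 1.578]
force: [-0.2, -0.0, -0.1]
grip_width: 0.0444
```

```bash
cat > m.py <<'E'
from h import *
import sys,pickle
from scipy.spatial.transform import Rotation as Ro
def cloudw(p,o):
    v,u=np.mgrid[:384,:512]; d=p['depth']
    X=np.stack([(u-p['cx'])/p['fx']*d,(v-p['cy'])/p['fy']*d,d],-1)
    H=np.array(p['hand_eye']); Rt=Ro.from_euler('xyz',o['eef_rot']).as_matrix()
    T=X@H[:3,:3].T+H[:3,3]
    return T, T@Rt.T+np.array(o['ee_pos'])
tag=sys.argv[1]
o=ctrl.get_obs(); print(o['ee_pos'],o['eef_rot'],o['grip_width'],o['force'])
p=cams.camera('wrist'); save(p,tag); pickle.dump((o,p),open(tag+'.pkl','wb'))
T,W=cloudw(p,o); ok=p['depth']>0
hsv=cv2.cvtColor(p['image'],cv2.COLOR_RGB2HSV).astype(int)
def circ(m,n):
    if m.sum()<5: print(n,'none'); return
    q=W[m]; v,u=np.nonzero(m); print(n,m.sum(),'px',u.min(),u.max(),v.min(),v.max(),'bbox',np.round((q.min(0)+q.max(0))/2,4),'ext',np.round(np.ptp(q,0),4),'med',np.round(np.median(q,0),4))
near=ok&(np.hypot(W[...,0]-.453,W[...,1]-.256)<.03)
circ(near&(abs(W[...,2]-.054)<.0025),'hub')
circ(near&(W[...,2]>.085)&(W[...,2]<.095),'spindletip')
circ(near&(W[...,2]>.06)&(W[...,2]<.08),'spindleside')
pl=ok&(np.hypot(W[...,0]-.453,W[...,1]-.256)<.09)&(abs(W[...,2]-.05)<.003)
if pl.sum()>100:
    print('plate',cv2.minEnclosingCircle(W[pl][:,:2].astype(np.float32)))
red=ok&((hsv[...,0]<6)|(hsv[...,0]>174))&(hsv[...,1]>150)&(hsv[...,2]>60)
if red.sum()>5:
    q=T[red]; print('red tool',red.sum(),q.min(0),q.max(0),np.median(q,0))
E
python3 m.py w6
```

```text
[0.45293087 0.1952907  0.13300623] [-3.14145752e+00 -1.83634894e-04  1.57754235e+00] 0.04439302896423764 [-0.17928226 -0.03770799 -0.1488398 ]
hub 1537 px 223 289 99 167 bbox [0.4534 0.2558 0.054 ] ext [0.058  0.0586 0.0049] med [0.4536 0.2596 0.0544]
spindletip 218 px 249 266 127 144 bbox [0.4544 0.2579 0.0887] ext [0.013  0.0128 0.0073] med [0.454  0.2582 0.088 ]
spindleside 25 px 248 266 124 130 bbox [0.4539 0.2631 0.0713] ext [0.0143 0.005  0.0164] med [0.454  0.2649 0.0695]
plate ((0.45428192615509033, 0.2577509880065918), 0.07492534816265106)
red tool 3349 [-0.06703801 -0.02190401 -0.02485564] [0.02156567 0.02155119 0.13263187] [-0.00371155 -0.00058536 -0.02266064]
```

View pics/w6.png

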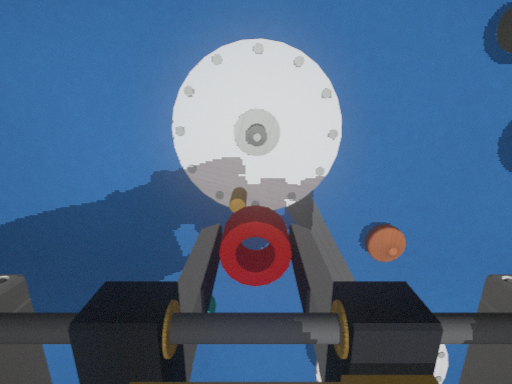

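```bash
python3 - <<'E'
from h import *
import pickle
from scipy.spatial.transform import Rotation as Ro
o,p=pickle.load(open('w6.pkl','rb'))
v,u=np.mgrid[:384,:512]; d=p['depth']
X=np.stack([(u-p['cx'])/p['fx']*d,(v-p['cy'])/p['fy']*d,d],-1)
H=np.array(p['hand_eye']); Rt=Ro.from_euler('xyz',o['eef_rot']).as_matrix()
T=X@H[:3,:3].T+H[:3,3]; W=T@Rt.T+o['ee_pos']
hsv=cv2.cvtColor(p['image'],cv2.COLOR_RGB2HSV).astype(int)
red=(d>0)&((hsv[...,0]<6)|(hsv[...,0]>174))&(hsv[...,1]>150)&(hsv[...,2]>60)&(abs(T[...,2]+.0225)<.003)
q=W[red]; print(len(q),(q.min(0)+q.max(0))/2,np.ptp(q,0)); print(cv2.minEnclosingCircle(q[:,:2].astype(np.float32)))
c=cv2.fitEllipse(q[:,:2].astype(np.float32)); print(c)
# fit tilt of ring top
A=np.c_[q[:,:2]-q[:,:2].mean(0),np.ones(len(q))]; print(np.linalg.lstsq(A,q[:,2],rcond=None)[0])
E
```

```text
2672 [0.45282061 0.19541131 0.15521238] [0.04331653 0.04284212 0.00530609]
((0.4529102146625519, 0.19541902840137482), 0.021902326494455338)
((0.4529569447040558, 0.19608594477176666), (0.03548337519168854, 0.035962481051683426), 89.34003448486328)
[0.0043101  0.00160136 0.15580732]
```

Call:
servo_tool(rows=[[0.001,0.03,0,0,0,0,-0.5],[0.0013,0.0623,0,0,0,0,-0.5],[0.0013,0.0623,-0.01,0,0,0,-0.5],[0.0013,0.0623,-0.02,0,0,0,-0.5],[0.0013,0.0623,-0.027,0,0,0,-0.5],[0.0013,0.0623,-0.027,0,0,0,-0.5],[0.0013,0.0623,-0.027,0,0,0,-0.5],[0.0013,0.0623,-0.027,0,0,0,-0.5]])

```text
time_s: 18.77
ee_pos: [0.4545, 0.2572, 0.1063]
eef_rot: [3.141, -0.0, 1.577]
force: [0.2, -0.3, -1.0]
grip_width: 0.044
```

```bash
python3 m.py w7; python3 - <<'E'
from h import *
p=cams.camera('side'); im=p['image'][110:210,120:240]; cv2.imwrite('pics/s7.png',cv2.cvtColor(cv2.resize(im,None,fx=5,fy=5,interpolation=cv2.INTER_CUBIC),cv2.COLOR_RGB2BGR))
p=cams.camera('scene'); im=p['image'][140:240,310:430]; cv2.imwrite('pics/c7.png',cv2.cvtColor(cv2.resize(im,None,fx=5,fy=5,interpolation=cv2.INTER_CUBIC),cv2.COLOR_RGB2BGR))
E
```

```text
[0.45450713 0.25720843 0.10633151] [ 3.14138911e+00 -3.53992225e-04  1.57687688e+00] 0.04401977162716022 [ 0.20192891 -0.26451944 -1.03423439]
hub 868 px 218 288 178 243 bbox [0.4528 0.2557 0.054 ] ext [0.0592 0.0585 0.005 ] med [0.4528 0.2678 0.0545]
spindletip none
spindleside 12 px 250 260 204 205 bbox [0.4545 0.2653 0.0617] ext [0.0081 0.0016 0.003 ] med [0.4533 0.2654 0.0609]
plate ((0.45411521196365356, 0.25791892409324646), 0.07492147386074066)
red tool 2890 [-0.04992324 -0.02187805 -0.02498543] [0.0202932  0.02140654 0.02946507] [-0.00471147 -0.00060335 -0.02273752]
```

View pics/w7.png

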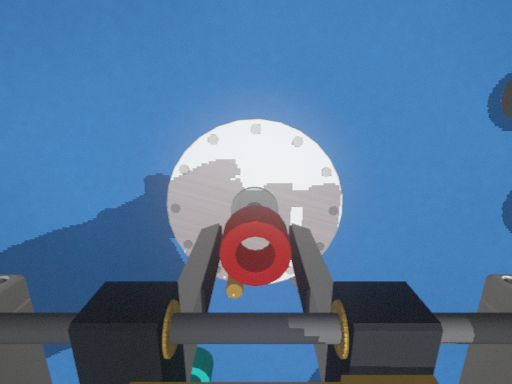

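View pics/c7.png

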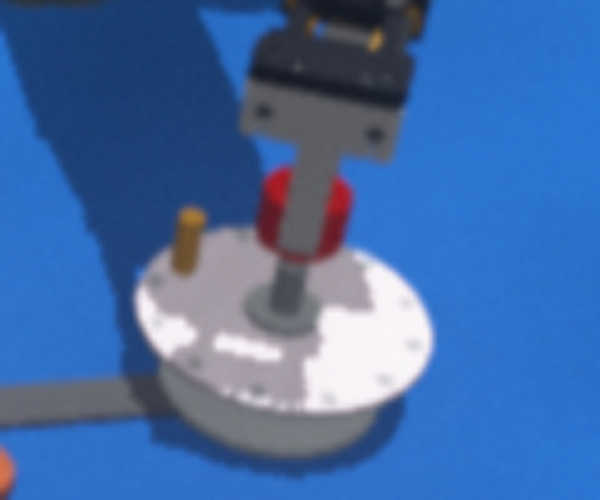

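View pics/s7.png

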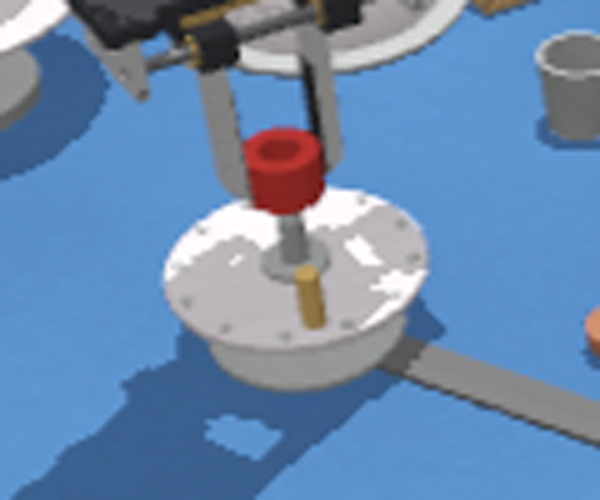

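Call:
servo_tool(rows=[[0,0,-0.003,0,0,0,-0.5],[0,0,-0.006,0,0,0,-0.5],[0,0,-0.009,0,0,0,-0.5],[0,0,-0.012,0,0,0,-0.5],[0,0,-0.015,0,0,0,-0.5],[0,0,-0.018,0,0,0,-0.5],[0,0,-0.02,0,0,0,-0.5],[0,0,-0.02,0,0,0,-0.5]])

```text
time_s: 19.58
ee_pos: [0.4543, 0.2574, 0.086]
eef_rot: [-3.142, -0.0, 1.577]
force: [0.4, -0.3, -0.9]
grip_width: 0.0443
```

Call:
servo_tool(rows=[[0,0,-0.003,0,0,0,-0.5],[0,0,-0.006,0,0,0,-0.5],[0,0,-0.009,0,0,0,-0.5],[0,0,-0.012,0,0,0,-0.5],[0,0,-0.015,0,0,0,-0.5],[0,0,-0.018,0,0,0,-0.5],[0,0,-0.021,0,0,0,-0.5],[0,0,-0.021,0,0,0,-0.5]])

```text
time_s: 20.25
ee_pos: [0.454, 0.2573, 0.0643]
eef_rot: [-3.141, 0.0, 1.577]
force: [-0.4, -0.2, -1.3]
grip_width: 0.044
```

Call:
servo_tool(rows=[[0,0,-0.0005,0,0,0,-0.5],[0,0,-0.001,0,0,0,-0.5],[0,0,-0.0015,0,0,0,-0.5],[0,0,-0.002,0,0,0,-0.5],[0,0,-0.0025,0,0,0,-0.5],[0,0,-0.0025,0,0,0,-0.5],[0,0,-0.0025,0,0,0,-0.5],[0,0,-0.0025,0,0,0,-0.5]])

```text
time_s: 20.92
ee_pos: [0.4541, 0.2573, 0.0618]
eef_rot: [-3.141, 0.0, 1.577]
force: [-0.3, 0.4, -0.3]
grip_width: 0.0443
```

Call:
servo_tool(rows=[[0,0,-0.0003,0,0,0,-0.5],[0,0,-0.0006,0,0,0,-0.5],[0,0,-0.0009,0,0,0,-0.5],[0,0,-0.0012,0,0,0,-0.5],[0,0,-0.0012,0,0,0,-0.5],[0,0,-0.0012,0,0,0,-0.5],[0,0,-0.0012,0,0,0,-0.5],[0,0,-0.0012,0,0,0,-0.5]])

```text
time_s: 21.58
ee_pos: [0.4542, 0.2574, 0.0616]
eef_rot: [-3.141, -0.0, 1.577]
force: [-4.9, -2.5, 12.9]
grip_width: 0.0439
```

Call:
servo_tool(rows=[[0,0,0.0004,0,0,0,-0.5],[0,0,0.0004,0,0,0,-0.02],[0,0,0.0004,0,0,0,0.1],[0,0,0.0004,0,0,0,0.25],[0,0,0.0004,0,0,0,0.3],[0,0,0.0004,0,0,0,0.3],[0,0,0.0004,0,0,0,0.3],[0,0,0.0004,0,0,0,0.3]])

```text
time_s: 22.25
ee_pos: [0.4541, 0.2574, 0.0619]
eef_rot: [-3.141, 0.0, 1.577]
force: [0.4, 0.1, 0.5]
grip_width: 0.0611
```

Call:
servo_tool(rows=[[0,0,0.01,0,0,0,0.3],[0,0,0.025,0,0,0,0.3],[0,0,0.05,0,0,0,0.3],[0,0,0.075,0,0,0,0.3],[0,0,0.1,0,0,0,0.3],[-0.01,-0.03,0.12,0,0,0,0.3],[-0.02,-0.06,0.13,0,0,0,0.3],[-0.02,-0.06,0.13,0,0,0,0.3]])

```text
time_s: 22.92
ee_pos: [0.4338, 0.1948, 0.1951]
eef_rot: [3.138, -0.001, 1.576]
force: [0.9, 0.7, 0.3]
grip_width: 0.0612
```

```bash
python3 m.py w8; python3 - <<'E'
from h import *
from scipy.spatial.transform import Rotation as Ro
import pickle
o,p=pickle.load(open('w8.pkl','rb'))
hsv=cv2.cvtColor(p['image'],cv2.COLOR_RGB2HSV).astype(int)
m=((hsv[...,0]<6)|(hsv[...,0]>174))&(hsv[...,1]>150)
ys,xs=np.nonzero(m); q=np.array([toworld(p,(x,y),obs=o) for x,y in zip(xs,ys)])
q=q[np.hypot(q[:,0]-.454,q[:,1]-.257)<.04]; print('red ztop',np.percentile(q[:,2],[5,50,90,98]),cv2.minEnclosingCircle(q[:,:2].astype(np.float32)))
S={'left':(.454,.257),'mid':(.5985,-.0087),'right':(.517,-.310)}
for n in ['side','scene']:
    p=cams.camera(n); save(p,n+'8')
    hsv=cv2.cvtColor(p['image'],cv2.COLOR_RGB2HSV).astype(int)
    m=((hsv[...,0]>8)&(hsv[...,0]<25)&(hsv[...,1]>120)).astype(np.uint8)
    ys,xs=np.nonzero(m); q=np.array([toworld(p,(x,y)) for x,y in zip(xs,ys)])
    for k,s in S.items():
        e=q[(np.hypot(q[:,0]-s[0],q[:,1]-s[1])<.075)&(q[:,2]>.055)&(q[:,2]<.092)]
        if len(e): c=np.median(e,0); print(n,k,len(e),c,np.degrees(np.arctan2(c[1]-s[1],c[0]-s[0]))%360)
E
```

```text
[0.43379683 0.1948175  0.19505476] [ 3.13831875e+00 -7.28958678e-04  1.57616028e+00] 0.06124574109524103 [0.91573066 0.70569108 0.26855114]
hub 199 px 246 299 99 155 bbox [0.4529 0.2564 0.0539] ext [0.0573 0.0589 0.0049] med [0.4496 0.2615 0.0524]
spindletip 422 px 255 298 107 151 bbox [0.4546 0.2573 0.0885] ext [0.0415 0.0416 0.0069] med [0.4539 0.2577 0.0856]
spindleside 112 px 254 288 106 140 bbox [0.4496 0.2624 0.0705] ext [0.0334 0.033  0.019 ] med [0.4572 0.2555 0.0716]
plate ((0.45424550771713257, 0.25750645995140076), 0.07498642057180405)
red ztop [0.08363076 0.08382693 0.08400131 0.08403619] ((0.46783602237701416, 0.2431933879852295), 0.0031889891251921654)
side left 44 [0.43597712 0.19523424 0.07670774] 253.7330679804309
side mid 34 [ 0.53632526 -0.01959191  0.07032858] 189.9363723424713
side right 45 [ 0.48757439 -0.26220943  0.06980047] 121.62143611474698
scene left 28 [0.4439928  0.20034272 0.07780489] 259.9833388709079
scene mid 23 [ 0.54513333 -0.01196852  0.08259099] 183.50478912372822
scene right 25 [ 0.49746391 -0.2545416   0.07607072] 109.40560970799275
```

View pics/w8.png

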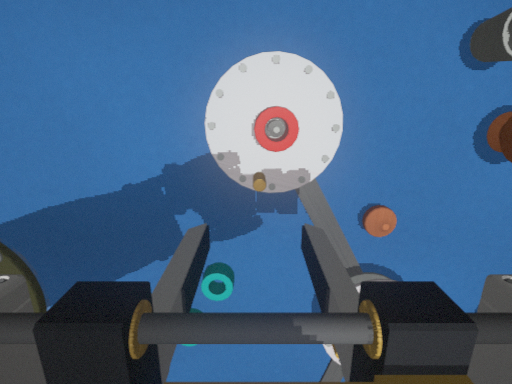

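View pics/side8.png

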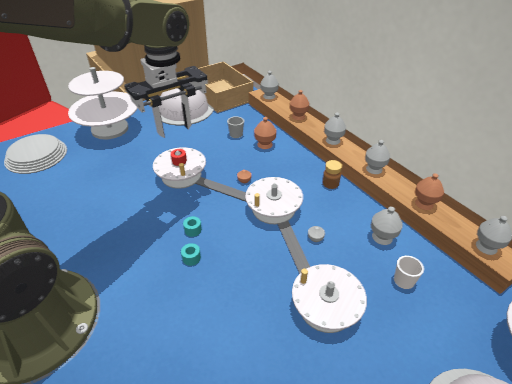

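```bash
python3 -c "
from station import hand_in
print(hand_in())"
```

```text
the job is handed in; nothing more can be done
None
```

I tried all three stands by their pegs and set the red collar fully home on the left one, which is the one that drags. I handed the job in at about 23 s of the 61 s allowed; `hand_in` reports no verdict.

| Stand | Finding | Push at the peg | Peg angle before → after |
|---|---|---|---|
| Left | drags | about 5 N, and it moved | 188° → about 257° |
| Middle | seized | no movement at 16 N, so I backed off | 187° → unchanged |
| Right | free | under about 1.5 N | 186° → about 115° |

- **Turn:** both stands that turn were left about 70° round, above the 45° asked for.
- **Collar:** it met the hub with about 13 N and I released it there. Afterwards its top measured 83.8 mm above the table (84 mm expected when fully home), centred on the spindle by eye.
- **Other ware:** the last side picture shows it standing where it was, and the arm was clear of everything.
- **Disagreements:** the wrist camera and the fixed cameras put the collar up to 5 mm apart. I used the wrist camera's relative measurements for the fit. The two fixed cameras also differed by 6 to 12° on the final peg angles because each sees a different side of the peg; the angles above are their mean.
- **Failed check:** an automatic circle fit on the collar's edge in the final picture failed because it caught only a few edge pixels, so the centring rests on the picture itself.

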